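# File the lacquer sample board in its grooved box

### The arm

A 7-joint arm with a two-finger parallel gripper is mounted at the origin on a cart in front of the work surface, level with it; the furniture and walls round the work are solid. World frame = base frame: x ahead of the robot, y to its left, z up, the work surface at z = 0. Lengths are in m, angles in rad, forces in N, time in s.
With the tool pointing down it reaches from about 0.35 to 0.775 m from the base axis. Payload 3.1 kg.
Tool frame: the origin (TCP) lies on the centre line of the jaws, within the pads' length; the fingertips stand 17 mm ahead of it and the grasp point (between the pads) lies 2 mm behind it; z points along the fingers, y is the direction in which the jaws open and shut (so a half turn about z gives the same grasp; the last joint's range is limited). The gripper opens to 85 mm and grips with 20 to 120 N. Pads are 22 mm wide; open, the fingers measure 114 mm over their backs; the gripper's body (76 mm by 85 mm) begins 54 mm behind the grasp point. The pads swing forward as they close: fully open they stand 13 mm farther back than shut.
Start: joints at [1.174, 0.311, 0.014, 1.512, -0.004, 1.319, -0.027], TCP at [0.191, -0.516, 0.248] pointing down, gripper open.
Joint ranges: [-2.7, 2.7], [-0.3, 1.91], [-1.27, 1.3], [0.12, 2.57], [-1.44, 4.58], [0.2, 2.03], [-3.05, 3.05]. Speed limits (rad/s): [2.79, 2.79, 3.14, 3.14, 3.14, 3.14, 3.14].

### API

Orientations are given as a rotation vector (axis times angle).
In Python, from station import * gives the robot as it stands. The module is installed in compiled form; this text tells all that it offers.
- The arm moves only by the shell command python3 -m inch 'ROWS' [OPENING] [FORCE]. ROWS is JSON, a list that holds one entry, the list of rows, each a list of 4 numbers: the shift along the tool's x, y, z in m, then the turn about the tool's z in rad. A call has 1 to 10 rows; each row is the pose to reach, as a shift and turn from the pose measured when the call began, along the tool's axes at that moment; what a row does not reach only later rows make up. A row lasts 1/12 s, in which the tool goes at most 41.7 mm and 7.16 degrees, less where a joint would pass 70% of its speed; a pose out of reach is approached as far as the arm can. A call with a gripper value outside its range is refused whole. OPENING is the gripper's target within -1 to 1 (fully open at 1, half-way at 0, shut at -1), set as the call begins (- or left out, the last holds). The fingers move at their own pace and stop on an object; FORCE is the grip in N (left out, the last holds). Time passes only in rows, so rows that repeat a pose let the fingers close. It gives the time, the measured TCP pose, the force and the opening at its end, in the units of the state.
- state(): the state, without advancing time (a new reading comes with each control period).
- snapshot(name): name is "scene" or "top" or "wrist"; returns a dict with "frame" (420x560x3 uint8, red, green, blue), "mtx" (3x3 intrinsics, pixels), "world_from_camera" (4x4, takes a point from camera to world coordinates). Camera axes: x right, y down, z forward; pixel columns grow to the right and rows downward; lengths in m; the calibration is good to about 2 mm. A picture is of the moment at which its call begins. There is no depth.
- finish_job(): hands the job in, once; it reports no verdict.
The state is a dict: "time_s": time; "joint_pos": joint angles; "qd": joint speeds; "joint_torque": joint torques, N m; "eef_pos": TCP position; "eef_rot": TCP orientation; "wrist_force": force on the tool from outside, world axes, zero at the start; "torque": the same for the moment, N m; "finger_gap": finger opening in m.
Only numpy, scipy, OpenCV 4.12 (cv2) and the standard library are available. Lean on these libraries where they do the work, as an engineer would, in place of code of your own. Each camera call takes 0.05 s, during which the arm holds its last target. There are 200 camera calls.

### The job

A finished lacquer sample board stands in the grooved wooden stand. File it in the one empty slot of the sample box, lowering it between the grooves until it stands on the box floor like the other boards; do not drop it or shift the boards already filed. Then close the lid of the box.

Things in the scene. Friction and masses are not known exactly. Their poses are not given: they have to be found in the camera images.
- board_center (a point): centre of the board to be filed: dark red lacquered rectangular board with plain wooden edges, 120 long, 8 thick, 100 mm high, about 0.08 kg, standing on a long edge in the stand's groove; corners clipped by 6 mm. Axes: x along its length, y through its thickness, z up; the upper edge is 50 mm above the point
- stand: fixed wooden stand that holds the board at the start, 150 x 72 x 32 mm (x, y, z), turned by any small yaw; origin at the centre of its underside. Its groove runs along its x axis through the middle: 11 mm wide, its floor 12 mm above the table and 20 mm below the stand's top
- sample_box: fixed wooden box, outside 146 x 248 x 116 mm (x, y, z), origin under its centre on the table, x pointing to the hinged back; turned by a small yaw. Walls 9 mm, floor 8 mm. Four upright slots at y = -75, -25, 25, 75 mm; each takes one board, its length along the box's x. A filed board's upper edge is 8 mm under the rim; 42 mm are free to the next board, 36 mm to an end wall
- slot_floor (a point): the empty slot (any of the four): the point at its centre on the box floor, 8 mm above the table; axes as the box's. A filed board's centre is 50 mm above it. The slot is two facing grooves, in front and back wall, 128 mm apart at their bottoms: each 11 mm wide between two ribs 6 mm thick and 10 mm deep that end 95 mm above the table, the top 3 mm bevelled as a lead-in
- lid_hinge (a point): middle of the lid's hinge line, along the box's y axis at the top of the back wall, 116 mm above the table; axes as the box's
- lid_edge (a point): middle of the lid's free edge, on its outer face; the lid is a wooden board 250 mm wide, 10 mm thick and 154 mm from hinge line to free edge (the hinge line is on its inner face), overhanging the front wall by 8 mm when shut
- lid (a joint): lid angle in rad: 0 closed, lying on the box; 1.57 upright; 1.9 fully open, leaning away behind the box; it starts at 1.65 to 1.88. A stiff friction hinge (0.3 N m) holds it at any angle, so it must be moved all the way down: up to 4 N at the free edge
- filed_a_center (a point): a lacquer sample board like the one to be filed, already standing in another slot of the box and to be left there; the point is its centre
- filed_b_center (a point): a lacquer sample board like the one to be filed, already standing in another slot of the box and to be left there; the point is its centre
- filed_c_center (a point): a lacquer sample board like the one to be filed, already standing in another slot of the box and to be left there; the point is its centre

How it is judged:
By the outcome, as a careful person would: the job done as asked, in the order asked, and still so for the second after the job is handed in, with the robot touching nothing.
It also fails if it takes over 66 s, if anything falls off the work surface, if the arm or the gripper's body presses on something with over 40 N, if the wrist force passes 120 N, or if a joint passes its speed limit or range.

## Working session

There is one attempt and no reset: what is moved stays moved. The work goes in short steps, Python scripts to look and compute and a shell command to move; the robot and the scene stay as the last step left them, time stands still between calls to the robot, and variables do not carry over. Pictures are saved under pics/ and viewed, about 8 in all and at most 12, crops included, and the job is handed in when it is done.

```bash
mkdir -p pics
cat > h.py <<'E'
from station import *
import numpy as np, cv2, json, pickle
from scipy.spatial.transform import Rotation as R
def snap(n,f):
    s=snapshot(n); cv2.imwrite(f'pics/{f}.png',s['frame'][:,:,::-1]); pickle.dump({k:np.array(v) for k,v in s.items()},open(f'pics/{f}.pkl','wb')); return s
def ld(f): return pickle.load(open(f'pics/{f}.pkl','rb'))
def ray(s,p):
    T=np.array(s['world_from_camera']); d=T[:3,:3]@np.linalg.solve(np.array(s['mtx']),[p[0],p[1],1.]); return T[:3,3],d/np.linalg.norm(d)
def atz(s,p,z):
    o,d=ray(s,p); return o+d*(z-o[2])/d[2]
def tri(*sp):
    A=np.zeros((3,3));b=np.zeros(3);L=[]
    for s,p in sp:
        o,d=ray(s,p);P=np.eye(3)-np.outer(d,d);A+=P;b+=P@o;L.append((P,o))
    x=np.linalg.solve(A,b); return x,[round(1e3*float(np.linalg.norm(P@(x-o))),1) for P,o in L]
def proj(s,X):
    T=np.array(s['world_from_camera']); c=T[:3,:3].T@(np.array(X)-T[:3,3]); u=np.array(s['mtx'])@c; return u[:2]/u[2]
def totool(X):
    st=state(); return R.from_rotvec(st['eef_rot']).inv().apply(np.array(X)-np.array(st['eef_pos']))
E
python3 - <<'E'
from h import *
np.set_printoptions(precision=4,suppress=True)
a=snap('scene','s0');b=snap('top','t0');c=snap('wrist','w0')
for s in (a,b,c): print(np.array(s['mtx'])[0],np.array(s['world_from_camera']))
st=state();print(st); print(R.from_rotvec(st['eef_rot']).as_matrix())
big=cv2.resize(np.vstack([a['frame'],b['frame']]),None,fx=.7,fy=.7)[:,:,::-1]
cv2.imwrite('pics/both.png',big)
E
```

```text
[402.3245   0.     278.9747] [[-0.8568 -0.2488  0.4516  0.1038]
 [-0.5156  0.4116 -0.7515  0.6156]
 [ 0.001  -0.8767 -0.481   0.503 ]
 [ 0.      0.      0.      1.    ]]
[388.0942   0.     271.6238] [[ 0.1191 -0.9715  0.2051  0.322 ]
 [-0.9929 -0.1166  0.0246 -0.0273]
 [ 0.0001 -0.2065 -0.9784  1.0124]
 [ 0.      0.      0.      1.    ]]
[355.9971   0.     275.4604] [[ 0.3477 -0.8946 -0.2809  0.262 ]
 [-0.9376 -0.3324 -0.1018 -0.4887]
 [-0.0023  0.2988 -0.9543  0.3732]
 [ 0.      0.      0.      1.    ]]
{'time_s': 0.15, 'joint_pos': array([ 1.1743,  0.3116,  0.014 ,  1.5127, -0.0044,  1.3192, -0.0272]), 'qd': array([ 0.002 , -0.0019, -0.0009, -0.0036, -0.0005,  0.0009,  0.0006]), 'joint_torque': array([  0.0001, -38.0272,   0.146 , -23.0848,   0.0121,   0.0097,
         0.    ]), 'eef_pos': array([ 0.1909, -0.5152,  0.2475]), 'eef_rot': array([-3.0905, -0.5542,  0.0006]), 'wrist_force': array([ 0.1949, -0.0098,  0.9076]), 'torque': array([ 0.0131,  0.022 , -0.0135]), 'finger_gap': 0.08538335912365226}
[[ 0.9377  0.3475 -0.0007]
 [ 0.3475 -0.9377  0.0017]
 [-0.0001 -0.0018 -1.    ]]
```

View pics/both.png

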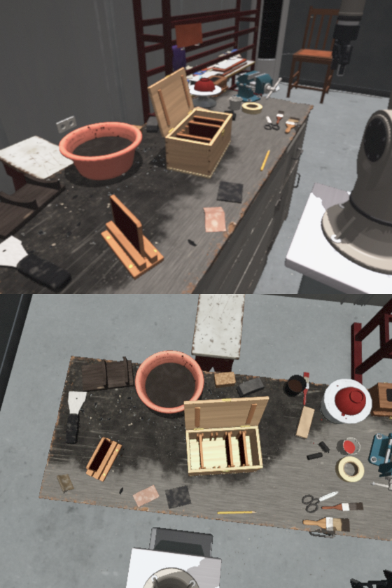

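The scene (upper half) and top (lower half) views show the stand on the robot's left, top px ~(148,233) at full size, and the box with its lid open ahead, ~(318,218). Its empty slot seems to be second from the left. I'll enlarge both.

Run:
```python
from h import *
a=ld('s0')['frame'];b=ld('t0')['frame']
# top box crop 255..385 x 140..260 ; stand 115..180 x 195..265 ; scene stand 140..240,265..405
def c(f,x0,y0,w,h,k): return cv2.resize(f[y0:y0+h,x0:x0+w],(w*k,h*k),interpolation=cv2.INTER_CUBIC)
img=np.zeros((600,800,3),np.uint8)
t=c(b,250,140,140,122,4);img[:488,:560]=t
t=c(b,115,200,60,50,4);img[:200,560:800]=t
t=c(a,140,270,100,130,3)[:, :240];img[205:595,560:800]=t
cv2.imwrite('pics/crop1.png',img[:,:,::-1])
```

```text
(no output)
```

View pics/crop1.png

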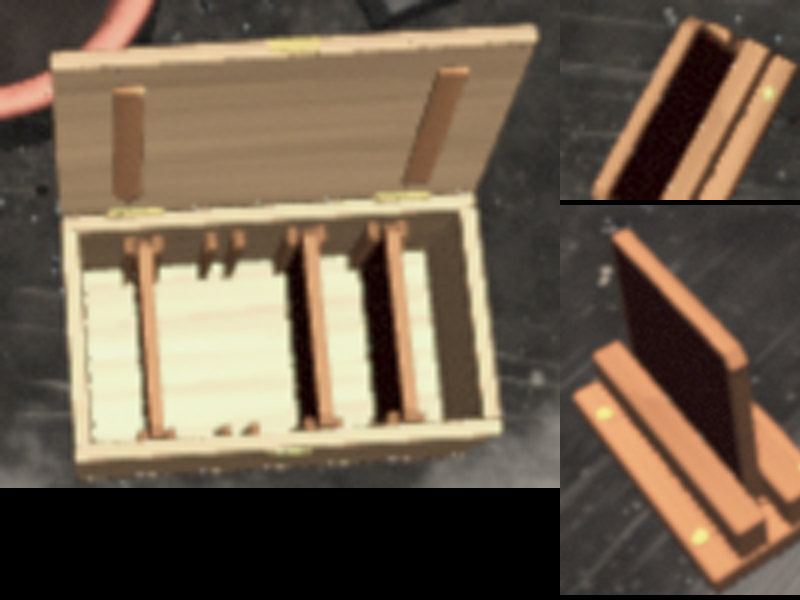

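Run:
```python
from h import *
np.set_printoptions(precision=4,suppress=True)
a=ld('s0');b=ld('t0')
e1=tri((a,(160.7,280)),(b,(147.5,205)));e2=tri((a,(200,321.7)),(b,(124.5,249)));print(e1,e2)
g=lambda X,Y:(250+X/4-.4,140+Y/4-.4)
P={k:atz(b,g(*v),.116) for k,v in dict(FL=(78,458),FR=(500,430),BL=(62,216),BR=(473,205)).items()};print(P)
for z,p in ((.27,(53,60)),(.27,(537,32))): print('lid',atz(b,g(*p),z))
```

```text
(array([0.5084, 0.2941, 0.1092]), [0.9, 0.9]) (array([0.3987, 0.329 , 0.1086]), [0.3, 0.3])
{'FL': array([ 0.426, -0.009,  0.116]), 'FR': array([ 0.4714, -0.2505,  0.116 ]), 'BL': array([0.569, 0.018, 0.116]), 'BR': array([ 0.6051, -0.2257,  0.116 ])}
lid [0.6073 0.0248 0.27  ]
lid [ 0.6516 -0.2177  0.27  ]
```

Board top edge: centre ≈ (0.454, 0.312), z ≈ 0.109, yaw −17.6°. The box is at ≈ (0.518, −0.117), yaw ≈ 10°, and the empty slot is y = +25. I'll keep the wrist camera on the robot's side, away from the lid, so tool yaw is 162° at the board and about 190° at the box.

```bash
cat > go.py <<'E'
import sys; from h import *
# go.py x y z yawdeg -> shift in tool axes, turn about tool z
x,y,z,w=map(float,sys.argv[1:5]); st=state(); M=R.from_rotvec(st['eef_rot']).as_matrix()
cur=np.degrees(np.arctan2(M[1,0],M[0,0])); d=(w-cur+180)%360-180
print('pos',np.round(st['eef_pos'],4),'yaw',round(cur,2),'tilt',np.round(M[:,2],4),'q',np.round(st['joint_pos'],2),'t',st['time_s'],'F',np.round(st['wrist_force'],1),'gap',round(st['finger_gap'],4))
print('shift',np.round(totool([x,y,z]),4),'turn',round(-np.radians(d),4))
E
python3 -m inch '[[[0.358,-0.363,-0.032,-1.24],[0.358,-0.363,-0.032,-1.24],[0.358,-0.363,-0.032,-1.24],[0.358,-0.363,-0.032,-1.24],[0.358,-0.363,-0.032,-1.24],[0.358,-0.363,-0.032,-1.24],[0.358,-0.363,-0.032,-1.24],[0.358,-0.363,-0.032,-1.24],[0.358,-0.363,-0.032,-1.24],[0.358,-0.363,-0.032,-1.24]]]' 1 40; python3 go.py 0.38 0.30 0.27 162
```

```text
time_s: 0.98
eef_pos: [0.3619, -0.1345, 0.2743]
eef_rot: [-2.187, -2.253, -0.0]
wrist_force: [1.3, -0.4, 0.2]
finger_gap: 0.0852
pos [ 0.3619 -0.1345  0.2743] yaw 91.7 tilt [-6.e-04  1.e-03 -1.e+00] q [ 0.77 -0.03 -0.44  1.84 -0.01  1.33  0.36] t 0.9833 F [ 1.3 -0.4  0.2] gap 0.0852
shift [0.4338 0.031  0.0047] turn -1.2269
```

```bash
python3 -m inch '[[[0.43,-0.04,0.005,-1.227],[0.43,-0.04,0.005,-1.227],[0.43,-0.04,0.005,-1.227],[0.43,-0.04,0.005,-1.227],[0.43,-0.04,0.005,-1.227],[0.43,-0.04,0.005,-1.227],[0.43,-0.04,0.005,-1.227],[0.43,-0.04,0.005,-1.227],[0.43,-0.04,0.005,-1.227],[0.43,-0.04,0.005,-1.227]]]'; python3 go.py 0.4536 0.3115 0.25 162.4
```

```text
time_s: 1.82
eef_pos: [0.3105, 0.2785, 0.2703]
eef_rot: [0.484, 3.102, 0.001]
wrist_force: [1.1, -0.2, -0.8]
finger_gap: 0.0857
pos [0.3105 0.2785 0.2703] yaw 162.27 tilt [ 1.8e-03  3.0e-04 -1.0e+00] q [ 0.22  0.1  -1.05  1.77  0.09  1.32  0.41] t 1.8167 F [ 1.1 -0.2 -0.8] gap 0.0857
shift [-0.1262  0.0749  0.0206] turn -0.0023
```

```bash
python3 -m inch '[[[-0.126,0.075,0.021,0],[-0.126,0.075,0.021,0],[-0.126,0.075,0.021,0],[-0.126,0.075,0.021,0],[-0.126,0.075,0.021,0],[-0.126,0.075,0.021,0]]]'; python3 go.py 0.4536 0.3115 0.25 162.4
python3 - <<'E'
from h import *
s=snap('wrist','w1'); cv2.imwrite('pics/w1b.png',cv2.resize(s['frame'],None,fx=1.42,fy=1.42,interpolation=cv2.INTER_CUBIC)[:,:,::-1])
E
```

```text
time_s: 2.32
eef_pos: [0.4538, 0.3113, 0.248]
eef_rot: [-0.486, -3.102, 0.0]
wrist_force: [-1.2, 0.3, -0.1]
finger_gap: 0.0854
pos [0.4538 0.3113 0.248 ] yaw 162.19 tilt [-1.9e-03  2.0e-04 -1.0e+00] q [ 0.03  0.47 -0.95  1.48  0.38  1.39  0.32] t 2.3167 F [-1.2  0.3 -0.1] gap 0.0854
shift [ 0.0003  0.0001 -0.002 ] turn -0.0037
```

View pics/w1b.png

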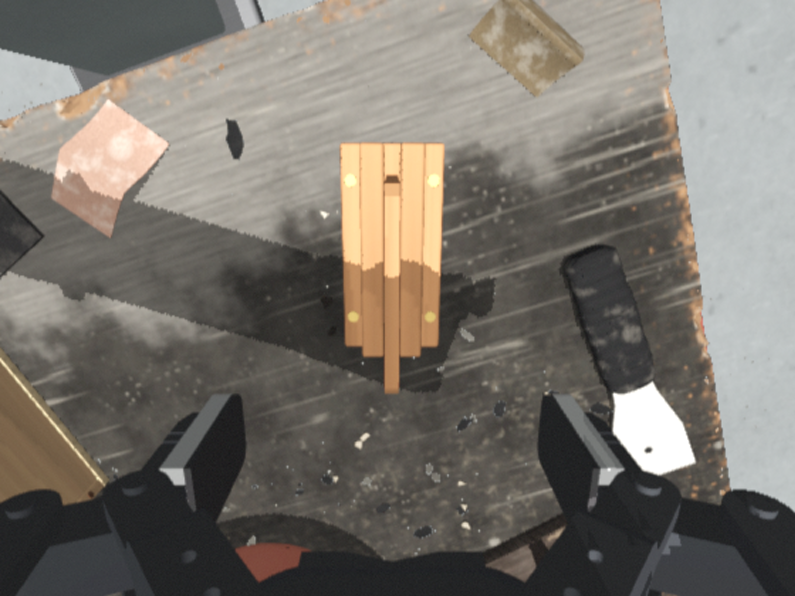

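The wrist view shows the board edge-on, from (392,195) to (392,393) in the enlarged image, well aligned and between the fingers. I'll convert that to the world frame.

```bash
python3 - <<'E'
from h import *
np.set_printoptions(precision=4,suppress=True)
s=ld('w1');a=ld('s0');b=ld('t0')
f=lambda p:((p[0]+.5)/1.42-.5,(p[1]+.5)/1.42-.5)
p1,p2=f((392.3,195)),f((391.8,393))
for z in(.109,.112): 
    A,B=atz(s,p1,z),atz(s,p2,z); d=B-A; print(A,B,(A+B)/2,np.linalg.norm(d),np.degrees(np.arctan2(d[1],d[0])))
print(tri((s,p2),(a,(160.7,280)),(b,(147.5,205))),tri((s,p1),(a,(200,321.7)),(b,(124.5,249))))
E
python3 go.py 0.4535 0.3115 0.094 162.4
```

```text
[0.4036 0.328  0.109 ] [0.511  0.2933 0.109 ] [0.4573 0.3106 0.109 ] 0.11284966322711983 -17.918002635442203
[0.4034 0.3281 0.112 ] [0.5095 0.2938 0.112 ] [0.4564 0.3109 0.112 ] 0.11157235779235065 -17.918002635442196
(array([0.5091, 0.2938, 0.1096]), [1.4, 1.5, 0.8]) (array([0.4007, 0.3284, 0.1076]), [3.0, 0.8, 2.4])
pos [0.4526 0.3118 0.2489] yaw 162.29 tilt [-6.e-04  3.e-04 -1.e+00] q [ 0.03  0.46 -0.95  1.49  0.38  1.39  0.32] t 2.3667 F [-0.7  0.3 -0.3] gap 0.0855
shift [-0.001  -0.      0.1549] turn -0.0018
```

```bash
python3 -m inch '[[[-0.0035,0.0003,0.04,0],[-0.0035,0.0003,0.08,0],[-0.0035,0.0003,0.12,0],[-0.0035,0.0003,0.145,0],[-0.0035,0.0003,0.161,0],[-0.0035,0.0003,0.161,0],[-0.0035,0.0003,0.161,0]]]'; python3 go.py 0.456 0.311 0.088 162.1
```

```text
time_s: 2.95
eef_pos: [0.4547, 0.3108, 0.0884]
eef_rot: [-0.481, -3.103, 0.001]
wrist_force: [0.9, -0.5, 0.7]
finger_gap: 0.0854
pos [0.4547 0.3108 0.0884] yaw 162.37 tilt [-1.1e-03 -4.0e-04 -1.0e+00] q [-0.03  0.61 -0.86  1.7   0.52  1.07  0.21] t 2.95 F [ 0.9 -0.5  0.7] gap 0.0854
shift [-0.0011  0.0006  0.0004] turn 0.0046
```

```bash
python3 -m inch '[[[0,0,0,0],[0,0,0,0],[0,0,0,0],[0,0,0,0],[0,0,0,0],[0,0,0,0],[0,0,0,0],[0,0,0,0],[0,0,0,0],[0,0,0,0]]]' -1 40; python3 go.py 0.456 0.311 0.088 162.1
```

```text
time_s: 3.78
eef_pos: [0.455, 0.3111, 0.0888]
eef_rot: [-0.482, -3.104, -0.0]
wrist_force: [0.7, -0.3, 2.5]
finger_gap: 0.0074
pos [0.455  0.3111 0.0888] yaw 162.36 tilt [-5.e-04  1.e-04 -1.e+00] q [-0.03  0.61 -0.86  1.7   0.52  1.07  0.21] t 3.7833 F [ 0.7 -0.3  2.5] gap 0.0074
shift [-0.001   0.0002  0.0008] turn 0.0046
```

```bash
python3 -m inch '[[[0,0,-0.008,0],[0,0,-0.018,0],[0,0,-0.035,0],[0,0,-0.06,0],[0,0,-0.09,0],[0,0,-0.125,0],[0,0,-0.165,0],[0,0,-0.19,0],[0,0,-0.19,0]]]'; python3 go.py 0.505 -0.092 0.275 190
```

```text
time_s: 4.53
eef_pos: [0.4565, 0.3141, 0.286]
eef_rot: [0.48, 3.097, 0.014]
wrist_force: [-0.2, 0.4, -0.4]
finger_gap: 0.0077
pos [0.4565 0.3141 0.286 ] yaw 162.38 tilt [ 0.0091  0.0079 -0.9999] q [ 0.03  0.44 -0.96  1.42  0.37  1.46  0.33] t 4.5333 F [-0.2  0.4 -0.4] gap 0.0077
shift [-0.169  -0.3725  0.0083] turn -0.482
```

```bash
python3 -m inch '[[[-0.015,-0.034,0,-0.048],[-0.032,-0.071,0,-0.096],[-0.049,-0.108,0,-0.144],[-0.066,-0.145,0,-0.192],[-0.083,-0.182,0,-0.24],[-0.1,-0.219,0,-0.288],[-0.117,-0.256,0,-0.336],[-0.134,-0.293,0,-0.384],[-0.151,-0.33,0,-0.432],[-0.169,-0.372,0,-0.482]]]'; python3 go.py 0.505 -0.092 0.275 190
```

```text
time_s: 5.37
eef_pos: [0.504, -0.0893, 0.2833]
eef_rot: [-0.278, 3.12, 0.01]
wrist_force: [0.8, 0.9, -1.2]
finger_gap: 0.0077
pos [ 0.504  -0.0893  0.2833] yaw -169.83 tilt [ 0.0085  0.0074 -0.9999] q [ 0.92  0.37 -1.04  1.53  0.31  1.42  1.62] t 5.3667 F [ 0.8  0.9 -1.2] gap 0.0077
shift [-0.0005 -0.0029  0.0083] turn 0.0029
```

```bash
python3 -m inch '[[[0,0,0,0],[0,0,0,0],[0,0,0,0]]]'; python3 go.py 0.514 -0.092 0.23 190
python3 - <<'E'
from h import *
s=snap('wrist','w2'); cv2.imwrite('pics/w2b.png',cv2.resize(s['frame'],None,fx=1.42,fy=1.42,interpolation=cv2.INTER_CUBIC)[:,:,::-1])
E
```

```text
time_s: 5.62
eef_pos: [0.5034, -0.0889, 0.283]
eef_rot: [-0.277, 3.121, 0.013]
wrist_force: [0.2, 1.7, -0.8]
finger_gap: 0.0075
pos [ 0.5034 -0.0889  0.283 ] yaw -169.87 tilt [ 0.0074  0.0087 -0.9999] q [ 0.92  0.37 -1.04  1.53  0.31  1.42  1.62] t 5.6167 F [ 0.2  1.7 -0.8] gap 0.0075
shift [-0.0094 -0.0053  0.053 ] turn 0.0022
```

View pics/w2b.png

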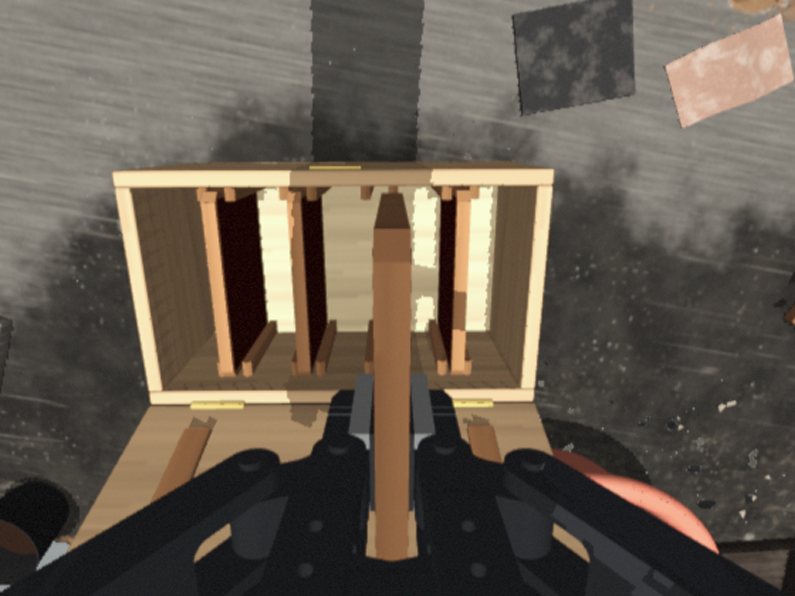

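Run:
```python
from h import *
f=ld('w2')['frame']
def c(x0,y0,w,h,k): return cv2.resize(f[y0:y0+h,x0:x0+w],(w*k,h*k),interpolation=cv2.INTER_CUBIC)
img=np.zeros((600,800,3),np.uint8)
img[:240,:800]=c(200,110,133,40,6)[:, :798].copy() if 0 else cv2.copyMakeBorder(c(200,110,133,40,6),0,0,0,2,cv2.BORDER_CONSTANT)
img[245:395,:250]=c(70,105,50,30,5); img[245:395,275:525]=c(355,105,50,30,5)
img[400:600,:200]=c(95,260,40,40,5); img[400:600,225:425]=c(355,260,40,40,5); img[400:600,450:800]=c(250,215,70,40,5)
cv2.imwrite('pics/w2c.png',img[:,:,::-1])
```

```text
(no output)
```

View pics/w2c.png

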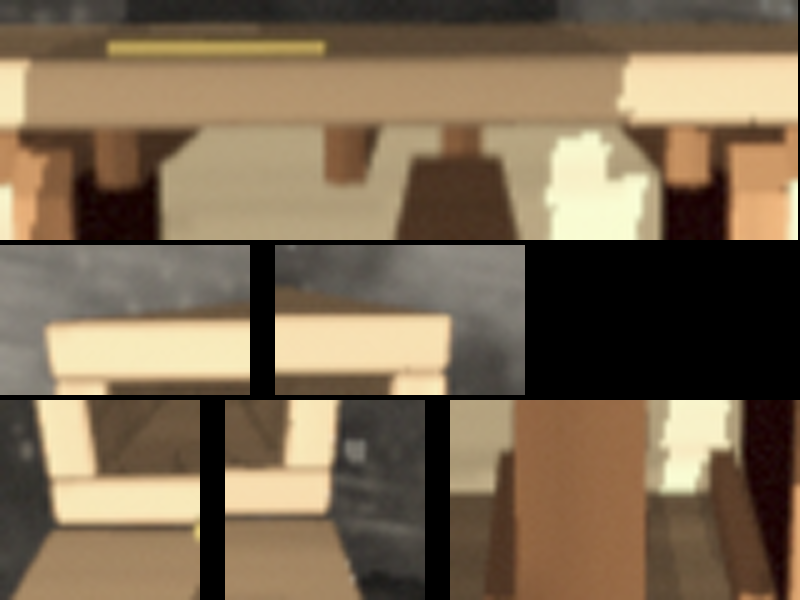

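```bash
cat > fit.py <<'E'
from h import *
from scipy.optimize import least_squares
np.set_printoptions(precision=4,suppress=True)
B=lambda v,p:np.array([v[0]+np.cos(v[2])*p[0]-np.sin(v[2])*p[1],v[1]+np.sin(v[2])*p[0]+np.cos(v[2])*p[1],p[2]])
def fit(obs):
    r=least_squares(lambda v:np.concatenate([proj(s,B(v,p))-u for s,p,u in obs]),[.518,-.117,.18])
    return r.x,r.fun.reshape(-1,2)
E
python3 - <<'E'
from fit import *
s=ld('w2')
obs=[(s,(-.073,-.124,.116),(79.0,120.6)),(s,(-.073,.124,.116),(389.6,118.6)),(s,(.073,-.124,.116),(106,284.2)),(s,(.073,.124,.116),(375.6,283.2))]
v,r=fit(obs);print(v,np.degrees(v[2]),r)
for y in (.0135,.0195,.0305,.0365): print(proj(s,B(v,(-.054,y,.095))),proj(s,B(v,(.054,y,.095))))
print('slot',B(v,(0,.025,.008)))
# with top view corners
b=ld('t0')
g=lambda X,Y:(250+X/4-.4,140+Y/4-.4)
o2=[(b,(-.073,.124,.116),g(78,458)),(b,(-.073,-.124,.116),g(500,430)),(b,(.073,.124,.116),g(62,216)),(b,(.073,-.124,.116),g(473,205))]
print(fit(o2)); 
# heights: triangulate rim corners
for i,j in ((0,1),(1,0),(2,3),(3,2)): print(tri((s,obs[i][2]),(b,o2[j][2])))
# board in hand: bottom front corner
st=state();print(st['eef_pos'])
E
python3 go.py 0.514 -0.092 0.2 190
```

```text
[ 0.5194 -0.1171  0.1812] 10.381107344918226 [[-0.8884 -0.1195]
 [ 1.0484  0.3834]
 [-0.1877  0.5071]
 [ 0.0161 -0.4976]]
[253.6763 140.9704] [256.2645 255.1503]
[260.6003 140.9349] [262.5176 255.1067]
[273.2903 140.8697] [273.9785 255.0268]
[280.21   140.8342] [280.228  254.9832]
slot [ 0.5148 -0.0925  0.008 ]
(array([ 0.5181, -0.1168,  0.1719]), array([[-0.8438,  0.3506],
       [ 0.2901,  1.7628],
       [ 0.0643,  0.0878],
       [ 0.5103, -2.3933]]))
(array([ 0.4699, -0.2493,  0.1206]), [0.7, 0.7])
(array([ 0.4255, -0.0091,  0.1166]), [0.5, 0.5])
(array([ 0.6005, -0.22  ,  0.1339]), [2.0, 2.0])
(array([0.5689, 0.018 , 0.1166]), [0.1, 0.1])
[ 0.5035 -0.0877  0.2833]
pos [ 0.5035 -0.0877  0.2833] yaw -169.73 tilt [ 0.0079  0.0085 -0.9999] q [ 0.92  0.37 -1.04  1.53  0.31  1.42  1.62] t 5.6667 F [-0.2 -0.1 -0.4] gap 0.0077
shift [-0.0088 -0.0067  0.0833] turn 0.0048
```

Run:
```python
from h import *
np.set_printoptions(precision=4,suppress=True)
s=ld('w2'); M=R.from_rotvec([-0.277,3.121,0.013]); P=np.array([.5034,-.0889,.283])
for n,p in dict(botclip=(.059,0,.070),topclip=(.059,0,-.018),top=(.053,0,-.024),topfar=(-.055,0,-.024)).items():
  for dy in (-.004,.004): print(n,dy,proj(s,P+M.apply(np.array(p)+[0,dy,0])))
f=s['frame'].astype(int)
for r in (140,150,165,175,200,230): print(r,[tuple(f[r,c]) for c in ()], ''.join('%4d'%f[r,c].sum() for c in range(255,300)))
```

```text
botclip -0.004 [267.6189 136.9249]
botclip 0.004 [282.4335 136.923 ]
topclip -0.004 [261.4916 163.4369]
topclip 0.004 [287.8045 163.4338]
top -0.004 [260.9637 187.1831]
top 0.004 [288.2709 187.1803]
topfar -0.004 [264.4201 462.4331]
topfar 0.004 [285.2909 462.4338]
140 []  357 330 321 336 338 350 432 460 460 462 458 454 380 207 163 166 164 163 162 158 165 167 161 169 163 166 164 162 196 338 447 457 456 455 458 465 531 678 691 690 690 690 691 691 690
150 []  479 482 484 477 480 480 483 483 483 466 335 194 166 158 165 159 159 163 162 164 163 160 157 164 160 168 163 166 164 159 180 298 473 487 489 523 656 708 712 713 713 713 713 713 712
165 []  451 448 447 446 446 449 446 434 308 283 280 284 283 282 280 283 284 281 278 283 283 281 286 281 283 285 283 285 283 284 280 284 281 293 373 443 507 670 682 681 681 682 682 681 682
175 []  479 482 479 483 480 480 459 321 287 287 285 280 282 285 284 283 279 285 285 281 282 286 281 287 277 286 283 285 282 279 283 280 281 276 294 466 535 691 706 707 707 706 706 706 706
200 []  456 458 457 455 455 455 441 354 325 319 321 316 317 317 315 311 309 310 308 316 318 320 323 326 323 323 331 331 329 333 335 335 331 332 336 437 452 451 453 452 450 450 449 450 451
230 []  478 486 489 476 292 178 165 201 311 318 317 314 314 313 310 310 305 309 306 313 316 312 317 318 325 328 323 326 330 331 331 329 325 358 443 482 487 541 696 711 711 711 709 698 605
```

```bash
python3 -m inch '[[[-0.0096,-0.0065,0.01,-0.002],[-0.0096,-0.0065,0.03,-0.002],[-0.0096,-0.0065,0.05,-0.002],[-0.0096,-0.0065,0.07,-0.002],[-0.0096,-0.0065,0.088,-0.002],[-0.0096,-0.0065,0.088,-0.002],[-0.0096,-0.0065,0.088,-0.002],[-0.0096,-0.0065,0.088,-0.002]]]'
python3 - <<'E'
from h import *
for i in range(3):
  s=snap('wrist','w3'); st=state(); print(np.round(st['eef_pos'],4),np.round(st['eef_rot'],4))
f=s['frame'][95:215,200:330]; cv2.imwrite('pics/w3b.png',cv2.resize(f,None,fx=5,fy=5,interpolation=cv2.INTER_CUBIC)[:,:,::-1])
E
python3 go.py 0.5141 -0.0933 0.195 190.38
```

```text
time_s: 6.33
eef_pos: [0.5156, -0.0902, 0.1967]
eef_rot: [-0.287, 3.118, 0.012]
wrist_force: [-0.2, 0.0, -0.1]
finger_gap: 0.0074
[ 0.5159 -0.0906  0.197 ] [-0.286   3.1169  0.0112]
[ 0.5159 -0.0909  0.197 ] [-0.2851  3.1169  0.011 ]
[ 0.5158 -0.0912  0.1968] [-0.2843  3.1173  0.0109]
pos [ 0.5158 -0.0912  0.1968] yaw -169.58 tilt [ 0.0107  0.0079 -0.9999] q [ 0.88  0.46 -0.99  1.65  0.39  1.24  1.56] t 6.4833 F [ 0.3  0.7 -2.2] gap 0.0078
shift [ 0.0021 -0.0018  0.0018] turn 0.0007
```

View pics/w3b.png

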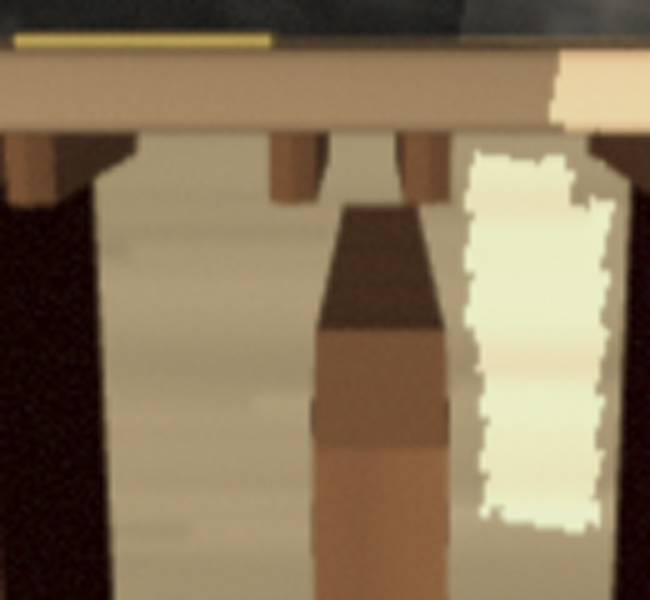

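The front ribs are centred at orig. col 271.4 and the board's lower end at 275.5, so the board must go about 2.7 mm toward tool −y.

```bash
python3 -m inch '[[[0.0012,-0.0028,0.006,0],[0.0012,-0.0028,0.014,0],[0.0012,-0.0028,0.018,0],[0.0012,-0.0028,0.018,0],[0.0012,-0.0028,0.018,0],[0.0012,-0.0028,0.018,0],[0.0012,-0.0028,0.018,0],[0.0012,-0.0028,0.018,0]]]'
python3 - <<'E'
from h import *
s=snap('wrist','w4')
f=s['frame'][100:300,200:330]; cv2.imwrite('pics/w4b.png',cv2.resize(f,(780,600),fx=0,fy=0,interpolation=cv2.INTER_CUBIC)[:,:,::-1])
E
python3 go.py 0.5148 -0.0933 0.085 190.38
```

```text
time_s: 7.15
eef_pos: [0.5156, -0.0939, 0.1791]
eef_rot: [-0.284, 3.117, 0.011]
wrist_force: [0.0, -0.9, -0.5]
finger_gap: 0.0072
pos [ 0.5155 -0.0939  0.179 ] yaw -169.57 tilt [ 0.0112  0.0079 -0.9999] q [ 0.87  0.47 -0.98  1.67  0.41  1.21  1.55] t 7.2 F [ 0.4  0.4 -0.6] gap 0.0075
shift [0.0018 0.0002 0.094 ] turn 0.0008
```

View pics/w4b.png

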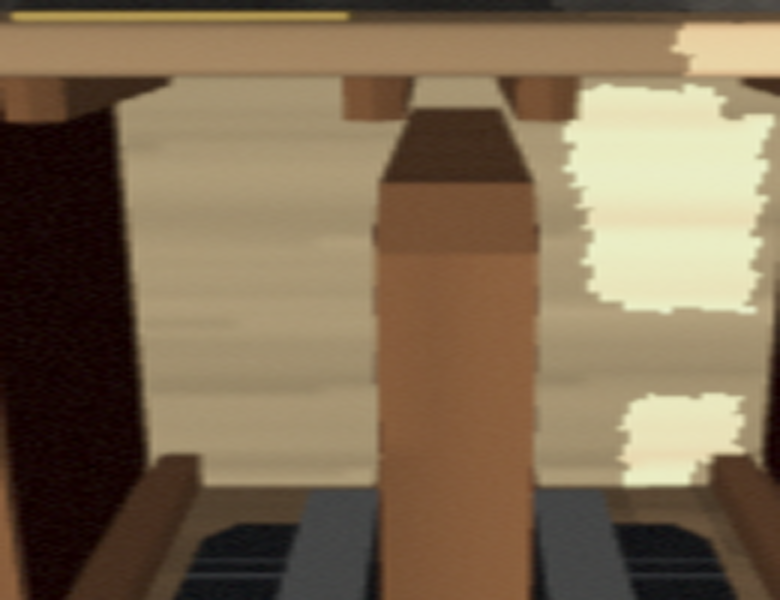

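The board is now within about 0.6 mm of the slot's middle (ribs' mid-col 276.2, board 275.1). I'll start inserting with a small correction.

```bash
python3 -m inch '[[[0.001,0.0004,0,0],[0.0015,0.0004,0.004,0],[0.0016,0.0004,0.008,0],[0.0017,0.0003,0.012,0],[0.0018,0.0003,0.016,0],[0.0018,0.0003,0.02,0],[0.0018,0.0002,0.025,0],[0.0019,0.0002,0.03,0],[0.0019,0.0002,0.03,0]]]';python3 go.py 0.514 -0.0933 0.085 190.38
```

```text
time_s: 7.95
eef_pos: [0.5131, -0.0939, 0.1477]
eef_rot: [-0.285, 3.119, 0.012]
wrist_force: [-0.6, 1.0, -0.6]
finger_gap: 0.0074
pos [ 0.5131 -0.0939  0.1477] yaw -169.57 tilt [ 0.0089  0.0083 -0.9999] q [ 0.86  0.5  -0.96  1.72  0.44  1.15  1.53] t 7.95 F [-0.6  1.  -0.6] gap 0.0074
shift [-0.0004  0.      0.0627] turn 0.0009
```

```bash
python3 -m inch '[[[0,0,0.006,0],[0.0001,-0.0001,0.013,0],[0.0002,-0.0001,0.02,0],[0.0002,-0.0002,0.027,0],[0.0003,-0.0002,0.034,0],[0.0003,-0.0003,0.041,0],[0.0004,-0.0003,0.048,0],[0.0005,-0.0004,0.053,0],[0.0005,-0.0004,0.056,0],[0.0005,-0.0004,0.056,0]]]';python3 go.py 0.514 -0.0933 0.085 190.38
```

```text
time_s: 8.78
eef_pos: [0.5127, -0.0939, 0.0909]
eef_rot: [-0.285, 3.12, 0.012]
wrist_force: [-0.7, -0.3, -0.3]
finger_gap: 0.0072
pos [ 0.5127 -0.0939  0.0909] yaw -169.57 tilt [ 0.0075  0.0087 -0.9999] q [ 0.82  0.57 -0.91  1.79  0.51  1.04  1.47] t 8.7833 F [-0.7 -0.3 -0.3] gap 0.0072
shift [-0.0014  0.0003  0.0059] turn 0.0009
```

```bash
python3 -m inch '[[[0,0,0.001,0],[0,0,0.002,0],[0,0,0.003,0],[0,0,0.004,0],[0,0,0.005,0],[0,0,0.0055,0],[0,0,0.0055,0]]]'; python3 -m inch '[[[0,0,0.0005,0],[0,0,0.001,0],[0,0,0.001,0]]]';python3 go.py 0.514 -0.0933 0.085 190.38
```

```text
time_s: 9.37
eef_pos: [0.5126, -0.0939, 0.0853]
eef_rot: [-0.285, 3.121, 0.012]
wrist_force: [-0.0, -0.5, -0.7]
finger_gap: 0.0073
time_s: 9.62
eef_pos: [0.513, -0.0938, 0.085]
eef_rot: [-0.285, 3.12, 0.012]
wrist_force: [-0.6, 0.8, 4.4]
finger_gap: 0.0073
pos [ 0.513  -0.0938  0.085 ] yaw -169.57 tilt [ 0.0079  0.0082 -0.9999] q [ 0.81  0.57 -0.91  1.79  0.51  1.03  1.47] t 9.6167 F [-0.6  0.8  4.4] gap 0.0073
shift [-0.0011  0.0003  0.    ] turn 0.0009
```

Contact with the floor (4.4 N) at the expected height. I'll open only to about 25 mm, since the neighbouring boards are close.

```bash
python3 -m inch '[[[0,0,0,0],[0,0,0,0],[0,0,0,0],[0,0,0,0],[0,0,0,0],[0,0,0,0]]]' -0.42; python3 -m inch '[[[0,0,-0.01,0],[0,0,-0.025,0],[0,0,-0.05,0],[0,0,-0.08,0],[0,0,-0.12,0],[0,0,-0.16,0],[0,0,-0.2,0],[0.02,0,-0.23,0],[0.05,0,-0.23,0],[0.05,0,-0.23,0]]]'
python3 - <<'E'
from h import *
s=snap('wrist','w5');a=snap('scene','s5');b=snap('top','t5')
i=cv2.resize(s['frame'][:, :],None,fx=1.0,fy=1.0); j=cv2.resize(a['frame'][60:260,180:360],(240,267)); k=cv2.resize(b['frame'][100:270,240:400],(240,255))
o=np.zeros((530,800,3),np.uint8);o[:420,:560]=i;o[:267,560:]=j;o[270:525,560:]=k
cv2.imwrite('pics/v5.png',o[:,:,::-1])
E
python3 go.py 0.66 -0.09 0.3 190.38
```

```text
time_s: 10.12
eef_pos: [0.5129, -0.0938, 0.0848]
eef_rot: [-0.285, 3.12, 0.012]
wrist_force: [0.9, -0.1, 0.8]
finger_gap: 0.0246
time_s: 10.95
eef_pos: [0.4588, -0.1062, 0.3163]
eef_rot: [-0.28, 3.122, 0.004]
wrist_force: [-0.6, -1.4, -0.8]
finger_gap: 0.025
pos [ 0.4619 -0.105   0.3147] yaw -169.61 tilt [ 0.0084  0.0073 -0.9999] q [ 1.08  0.26 -1.08  1.56  0.22  1.46  1.74] t 11.1 F [ 0.1 -1.   0.1] gap 0.0249
shift [-0.1974 -0.0211  0.0164] turn 0.0002
```

View pics/v5.png

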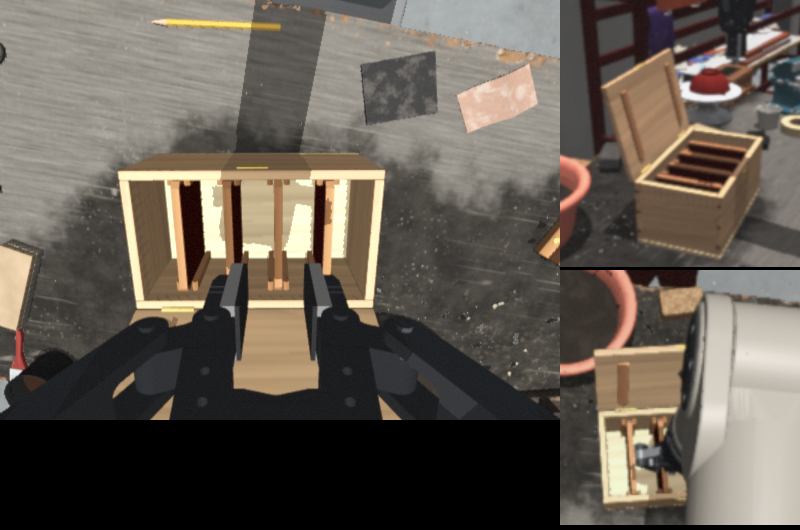

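All four boards stand evenly in their slots, and the filed one is at col 278, rows 180–288, upright. Next is the lid angle.

Run:
```python
from fit import *
v=[.5194,-.1171,.1812]
a=ld('s0');b=ld('t0')
for th in (1.65,1.7,1.75,1.8,1.85):
  o=[]
  for y in (.125,-.125):
    i=(.073+.154*np.cos(th),y,.116+.154*np.sin(th)); e=(i[0]+.010*np.sin(th),y,i[2]-.010*np.cos(th))
    o+= [proj(a,B(v,i)),proj(a,B(v,e)),proj(b,B(v,i)),proj(b,B(v,e))]
  print(th,np.round(np.ravel(o),0), B(v,(e[0],0,e[2])))
print((180+43/1.333,60+55/1.333),(180+107/1.333,60+50/1.333),[(250+x/4,140+y/4) for x,y in((53,68),(53,55),(537,42),(537,28))])
```

```text
1.65 [237. 125. 233. 124. 264. 179. 263. 174. 283.  96. 279.  95. 388. 171.
 387. 167.] [ 0.589  -0.1043  0.2703]
1.7 [241. 126. 236. 125. 264. 183. 264. 178. 286.  96. 282.  96. 388. 175.
 388. 170.] [ 0.5814 -0.1057  0.27  ]
1.75 [245. 127. 240. 126. 264. 186. 264. 181. 288.  97. 285.  96. 389. 179.
 388. 174.] [ 0.5739 -0.1071  0.2693]
1.8 [248. 128. 243. 127. 264. 190. 264. 185. 291.  98. 288.  97. 389. 183.
 389. 178.] [ 0.5664 -0.1085  0.2682]
1.85 [252. 130. 247. 128. 265. 194. 264. 189. 294.  99. 291.  98. 389. 187.
 389. 182.] [ 0.5589 -0.1099  0.2668]
(212.25806451612902, 101.2603150787697) (260.27006751687924, 97.50937734433609) [(263.25, 157.0), (263.25, 153.75), (384.25, 150.5), (384.25, 147.0)]
```

Run:
```python
from fit import *
v=[.5194,-.1171,.1812]
a=ld('s0');b=ld('t0')
for th in (1.65,1.7,1.75,1.8,1.85,1.9):
  o=[]
  for y in (.125,-.125):
    i=(.073-.154*np.cos(th),y,.116+.154*np.sin(th)); e=(i[0]+.010*np.sin(th),y,i[2]+.010*np.cos(th))
    o+= [proj(a,B(v,i)),proj(a,B(v,e)),proj(b,B(v,i)),proj(b,B(v,e))]
  print(th,np.round(np.ravel(o),0), B(v,(e[0],0,e[2])))
```

```text
1.65 [226. 124. 221. 124. 263. 167. 263. 163. 273.  95. 269.  95. 386. 160.
 386. 156.] [ 0.613  -0.1     0.2687]
1.7 [222. 124. 218. 124. 263. 164. 263. 159. 270.  95. 266.  95. 386. 157.
 385. 152.] [ 0.6205 -0.0986  0.2674]
1.75 [219. 124. 214. 124. 263. 160. 262. 156. 267.  95. 264.  96. 385. 153.
 384. 149.] [ 0.6279 -0.0972  0.2658]
1.8 [215. 124. 211. 125. 262. 157. 262. 153. 265.  96. 261.  96. 385. 150.
 384. 146.] [ 0.6352 -0.0959  0.2637]
1.85 [212. 125. 208. 126. 262. 154. 262. 150. 262.  96. 258.  97. 384. 147.
 383. 143.] [ 0.6424 -0.0946  0.2613]
1.9 [209. 126. 205. 127. 262. 151. 262. 147. 259.  97. 256.  98. 383. 144.
 382. 140.] [ 0.6495 -0.0933  0.2585]
```

Both views agree on a lid angle of about 1.79, which puts the outer free edge at ≈ (0.634, −0.096, 0.264). I'll go over it with the fingers shut.

```bash
python3 -m inch '[[[0,0,-0.03,0],[-0.03,-0.003,-0.035,0],[-0.06,-0.006,-0.035,0],[-0.09,-0.01,-0.035,0],[-0.125,-0.013,-0.035,0],[-0.16,-0.017,-0.035,0],[-0.195,-0.021,-0.035,0],[-0.215,-0.023,-0.035,0],[-0.215,-0.023,-0.035,0],[-0.215,-0.023,-0.035,0]]]' -1; python3 go.py 0.675 -0.089 0.225 190.38
```

```text
time_s: 11.93
eef_pos: [0.6783, -0.0867, 0.3486]
eef_rot: [-0.289, 3.123, 0.015]
wrist_force: [-0.2, -0.1, 0.0]
finger_gap: -0.0003
pos [ 0.6783 -0.0867  0.3486] yaw -169.44 tilt [ 0.0046  0.01   -0.9999] q [ 0.46  0.73 -0.92  0.81  0.56  1.79  1.59] t 11.9333 F [-0.2 -0.1  0. ] gap -0.0003
shift [ 0.0045 -0.0028  0.1236] turn 0.0032
```

```bash
python3 -m inch '[[[0,-0.003,0.03,0],[0,-0.003,0.06,0],[0,-0.003,0.09,0],[0,-0.003,0.11,0],[0,-0.003,0.122,0],[0,-0.003,0.122,0],[0,-0.003,0.122,0]]]'; python3 go.py 0.63 -0.097 0.225 190.38;python3 - <<'E'
from h import *
a=snap('scene','s6'); cv2.imwrite('pics/s6b.png',cv2.resize(a['frame'][40:265,160:400],(640,600))[:,:,::-1])
E
```

```text
time_s: 12.52
eef_pos: [0.6791, -0.0886, 0.2273]
eef_rot: [-0.288, 3.123, 0.015]
wrist_force: [0.3, -0.6, 0.2]
finger_gap: 0.0
pos [ 0.6791 -0.0886  0.2273] yaw -169.46 tilt [ 0.0047  0.0098 -0.9999] q [ 0.55  0.76 -0.92  1.09  0.57  1.53  1.53] t 12.5167 F [ 0.3 -0.6  0.2] gap 0.0
shift [0.0499 0.0008 0.002 ] turn 0.0029
```

View pics/s6b.png

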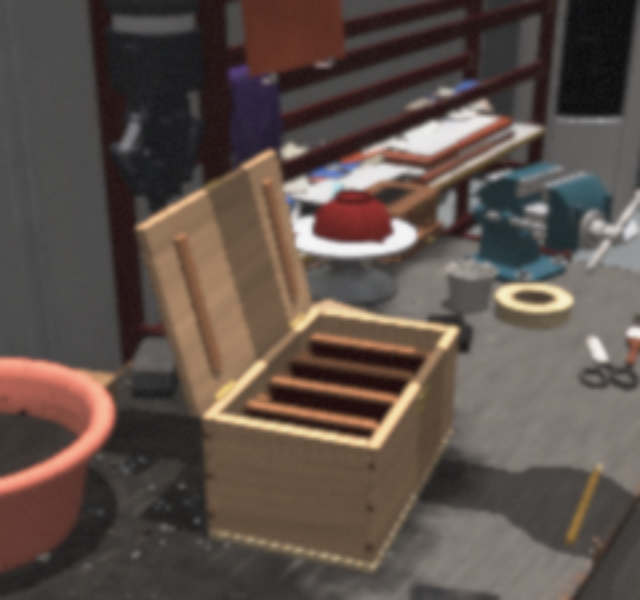

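The gripper hangs behind the lid. I'll push it forward, toward the robot.

```bash
python3 -m inch '[[[0.015,0,0,0],[0.028,0,0,0],[0.04,0,0,0],[0.052,0,0,0],[0.064,0,0,0],[0.076,0,0.0005,0],[0.088,0,0.001,0],[0.1,0,0.0015,0],[0.11,0,0.002,0],[0.12,0,0.003,0]]]'; python3 go.py 0.53 -0.1151 0.218 190.38
```

```text
time_s: 13.4
eef_pos: [0.5644, -0.1093, 0.2278]
eef_rot: [-0.288, 3.111, 0.013]
wrist_force: [2.6, 0.8, -1.1]
finger_gap: 0.0
pos [ 0.5644 -0.1093  0.2278] yaw -169.42 tilt [ 0.0161  0.01   -0.9998] q [ 0.83  0.55 -1.01  1.46  0.46  1.37  1.55] t 13.4 F [ 2.6  0.8 -1.1] gap 0.0
shift [0.0351 0.0005 0.0091] turn 0.0034
```

```bash
python3 -m inch '[[[0.008,0,0.002,0],[0.016,0,0.005,0],[0.024,0,0.0075,0],[0.032,0,0.01,0],[0.038,0,0.0135,0],[0.044,0,0.0165,0],[0.05,0,0.0195,0],[0.056,0,0.023,0],[0.061,0,0.026,0],[0.061,0,0.026,0]]]'; python3 go.py 0.53 -0.1151 0.218 190.38;python3 - <<'E'
from h import *
a=snap('scene','s7'); cv2.imwrite('pics/s7b.png',cv2.resize(a['frame'][40:265,160:400],(480,450))[:,:,::-1])
E
```

```text
time_s: 14.23
eef_pos: [0.5028, -0.1208, 0.1996]
eef_rot: [-0.287, 3.115, 0.013]
wrist_force: [-0.5, -0.3, 0.1]
finger_gap: 0.0003
pos [ 0.5028 -0.1208  0.1996] yaw -169.46 tilt [ 0.0124  0.0095 -0.9999] q [ 0.98  0.46 -1.06  1.66  0.41  1.25  1.6 ] t 14.2333 F [-0.5 -0.3  0.1] gap 0.0003
shift [-0.028   0.0007 -0.018 ] turn 0.0028
```

View pics/s7b.png

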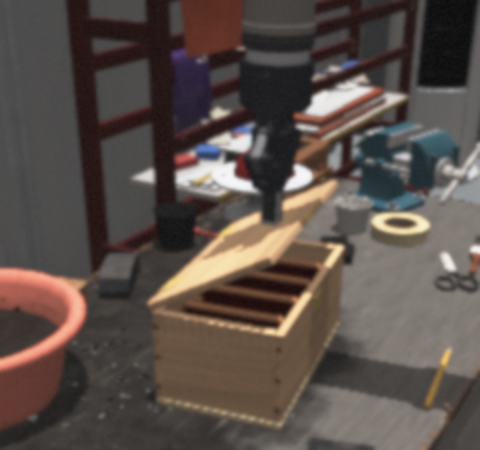

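The lid is at about 30° with the fingertips on its outer face. Now I'll press it down.

```bash
python3 -m inch '[[[0.007,0,0.006,0],[0.014,0,0.013,0],[0.019,0,0.019,0],[0.023,0,0.025,0],[0.026,0,0.031,0],[0.028,0,0.037,0],[0.029,0,0.043,0],[0.03,0,0.049,0],[0.03,0,0.053,0],[0.03,0,0.055,0]]]'; python3 -m inch '[[[0,0,0.001,0],[0,0,0.002,0],[0,0,0.003,0],[0,0,0.003,0]]]'; python3 go.py 0.53 -0.1151 0.143 190.38
```

```text
time_s: 15.12
eef_pos: [0.4736, -0.1259, 0.1434]
eef_rot: [-0.287, 3.117, 0.013]
wrist_force: [-0.7, 0.1, 0.6]
finger_gap: -0.0001
time_s: 15.45
eef_pos: [0.4737, -0.1259, 0.143]
eef_rot: [-0.288, 3.118, 0.01]
wrist_force: [-7.4, -0.5, 18.8]
finger_gap: 0.0
pos [ 0.4737 -0.1259  0.143 ] yaw -169.46 tilt [ 0.0095  0.0073 -0.9999] q [ 1.02  0.47 -1.04  1.81  0.44  1.11  1.59] t 15.45 F [-7.4 -0.5 18.8] gap 0.0
shift [-0.0573  0.0003  0.0006] turn 0.0028
```

The tip is at z = 0.126, which is the lid's closed height, and the force rose firmly to 19 N. I'll retreat and check.

```bash
python3 -m inch '[[[0,0,-0.01,0],[0,0,-0.04,0],[0,0,-0.08,0],[0,0,-0.12,0],[0,-0.03,-0.15,0],[0,-0.07,-0.15,0],[0,-0.11,-0.15,0],[0,-0.15,-0.15,0],[0,-0.18,-0.15,0],[0,-0.18,-0.15,0]]]'
python3 - <<'E'
from h import *
a=snap('scene','s8');b=snap('top','t8')
o=np.hstack([cv2.resize(a['frame'][60:260,180:380],(400,400)),cv2.resize(b['frame'][120:280,240:400],(400,400))])
cv2.imwrite('pics/v8.png',o[:,:,::-1]); print(state()['wrist_force'],state()['time_s'])
E
```

```text
time_s: 16.28
eef_pos: [0.5041, -0.3135, 0.2895]
eef_rot: [-0.267, 3.122, 0.007]
wrist_force: [-1.1, -1.4, -0.9]
finger_gap: 0.0
[-0.294309    0.97758412  0.66204178] 16.3833
```

View pics/v8.png

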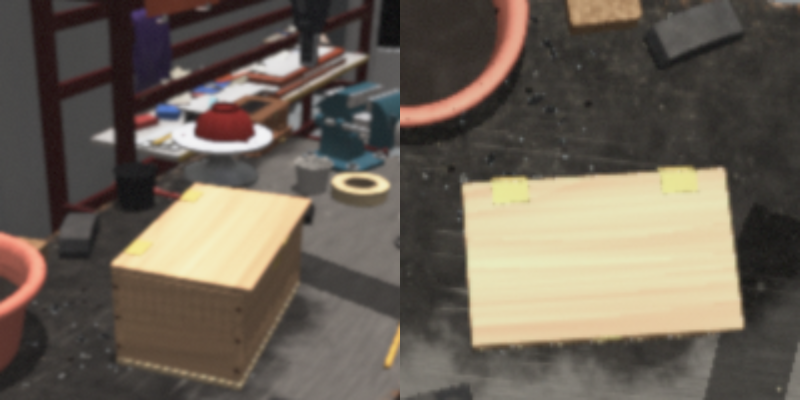

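The lid lies flat and shut in both views, and the robot is clear. Handing in.

```bash
python3 -c "
from station import *
print(finish_job())"
```

```text
the job is handed in; nothing more can be done
None
```

The board is filed in the empty slot (y = +25 mm), the lid is shut, and I handed the job in at about 16 s of the 66 s allowed.

- **Filing:** I gripped the board near its top edge and lined it up with the slot's ribs using the wrist camera. I lowered it until it touched the box floor (4.4 N at the expected height), then opened the fingers only to 25 mm.
- **Boards:** After the release, the wrist and scene pictures showed all four boards standing evenly in their slots. I compared them by eye only and did not measure the three already filed.
- **Lid:** I pushed it over from behind and pressed it down until the fingertips were at 0.126 m, the closed height, with the force at 19 N. Final scene and top views show it flat on the box, with the robot clear of it.
- **Disagreements:**
  - The tool leaned about 0.5–1° from the lift on, which I allowed for during the insertion.
  - One back corner of the box, triangulated from two views, came out 18 mm too high. I relied on the wrist-camera fit instead, which predicted the rib positions to within about 1 pixel.

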